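# Exchange the sample under the swing-arm magnifier

### The arm

A 6-joint arm with a two-finger parallel gripper is mounted at the origin on a cart in front of the work surface, level with it; the furniture and walls round the work are solid. World frame = base frame: x ahead of the robot, y to its left, z up, the work surface at z = 0. Lengths are in m, angles in rad, forces in N, time in s.
With the tool pointing down it reaches from about 0.325 to 0.925 m from the base axis. Payload 3.1 kg.
Tool frame: the origin (TCP) lies midway between the tips of the shut fingers; the grasp point (between the pads) lies 19 mm behind it; z points along the fingers, y is the line along which they close (so a half turn about z gives the same grasp; the last joint's range is limited). The gripper opens to 85 mm and grips with 20 to 120 N. Pads are 22 mm wide; open, the fingers measure 114 mm over their backs; the gripper's body (76 mm by 85 mm) begins 54 mm behind the grasp point. The pads swing forward as they close: fully open they stand 13 mm farther back than shut.
Start: joints at [-1.242, 0.217, 1.613, -0, 1.311, -0.112], TCP at [0.267, -0.565, 0.231] pointing down, gripper open.
Joint ranges: [-2.75, 2.75], [-0.78, 2.1], [0.31, 2.55], [-1.13, 4.27], [0.13, 2.63], [-2.58, 2.58]. Speed limits (rad/s): [2.79, 2.79, 3.14, 3.14, 3.14, 3.14].

### API

Orientations are given as [roll, pitch, yaw] about the fixed x, y, z axes, in that order (R = Rz(yaw) Ry(pitch) Rx(roll)).
In Python, from plant import telemetry, eyes, hand_in gives the robot as it stands. The module is installed in compiled form; this text tells all that it offers.
- The arm moves only by the tool jog_arm, never from a script. Its argument "motion" is a list of rows, each an object with "xyz": the shift along the world's x, y, z in units of 0.5 m (1.0 is 0.5 m), a list of three; "roll": the turn about the world's z in units of 2 rad (1.0 is 2 rad). A call has 1 to 5 rows; each row is the pose to reach, as a shift and turn from the pose commanded when the call began; what a row does not reach only later rows make up. A row lasts 1/12 s, in which the tool goes at most 41.7 mm and 7.16 degrees, less where a joint would pass 70% of its speed; a pose out of reach is approached as far as the arm can. A call with a number of a shift or a turn outside -1 to 1 is refused whole. A call with a gripper value outside its range is refused whole. "gripper" is the opening, from 0 (shut) to 1 (fully open), set as the call begins (left out, the last holds). The fingers move at their own pace and stop on an object; "force" is the grip in N (left out, the last holds). Time passes only in rows, so rows that repeat a pose let the fingers close. It gives the time, the measured TCP pose, the force, the opening and the grip force at its end, in the units of the state.
- telemetry.observe(): the state, without advancing time (a new reading comes with each control period).
- eyes.get_image(name): name is "scene" or "top"; returns (picture, depth): 400x640x3 uint8, red, green, blue; 400x640 float32, m along the optical axis (not along the pixel's ray), 0 where there is no reading.
- eyes.calibration(name): a dict with "vertical_fov" (degrees; the focal length in pixels is half the picture's height over the tangent of half this angle, whatever the lens; pixels are square), "cx", "cy" (the principal point, pixels), "D" ([k1, k2, p1, p2, k3] as OpenCV has them; the pictures are not rectified), "rvec" (rotation vector, rad) and "tvec" (3), from world to camera coordinates, as OpenCV has them. Camera axes: x right, y down, z forward; pixel columns grow to the right and rows downward; lengths in m; the calibration is good to about 2 mm. A picture is of the moment at which its call begins. calibration takes no time and is no camera call.
- hand_in(): hands the job in; it is judged then, once.
The state is a dict: "clock": time; "qpos": joint angles; "joint_vel": joint speeds; "tau": joint torques, N m; "position": TCP position; "tcp_rot": TCP orientation; "contact_force": force on the tool from outside, world axes, zero at the start; "moment": the same for the moment, N m; "finger_gap": finger opening in m; "grip_force": force on a finger pad.
Only numpy, scipy, OpenCV 4.12 (cv2) and the standard library are available. Lean on these libraries where they do the work, as an engineer would, in place of code of your own. Each camera call takes 0.05 s, during which the arm holds its last target. There are 200 camera calls.

### The job

Swing the bench magnifier a good 45 degrees or more off its stage, to the side where nothing tall is in its way, then move the finished white-capped vial from the stage into the yellow tray, standing. Take the blue-capped vial out of the slanted block and stand it upright on the white spot of the stage, let go, and swing the magnifier back so that its lens is centred over that vial. Leave everything else where it is.

Things in the scene. Friction and masses are not known exactly. Their poses are not given: they have to be found in the camera images.
- swing (a joint): Swing angle of the magnifier arm about its vertical steel post (rad, -1.4 to 1.4). 0: lens straight over the stage; positive turns anticlockwise seen from above. It stays where it is left (friction about 0.12 N m, no spring).
- stand: Fixed magnifier stand; origin on the worktop at the axis of its post, z up, stage along its own -x. Foot plate 10 mm thick, x = -245 to +55 mm, 85 mm wide; post 18 mm thick, 175 mm tall. The swing arm (12 mm bar, lens ring 84 mm across, lens centre 180 mm from the post axis) fills heights 117 to 144 mm; a 28 mm counterweight reaches 67 mm behind the post.
- stage_spot (a point): Centre of the white spot (47 mm diameter) on the round grey stage (88 mm diameter), at the stage's top surface, 16 mm above the worktop; fixed to the stand, 180 mm from the post axis.
- lens_center (a point): Centre of the magnifier's round glass lens, on the swing arm, 129 mm above the worktop; underside of lens ring at 120 mm.
- knob (a point): Grip centre of the upright red knob at the outer end of the swing arm: round, 18 mm diameter, 36 mm tall (heights 144 to 180 mm; this point at 162 mm), upright axis, 233 mm from the post axis. Lens ring and lug below it reach up to 138 mm.
- slant_rack: Fixed blue block, 150 mm wide along its y, origin on the worktop, z up. Three holes at y = -50, 0, 50 mm lean 30 degrees towards its own -x (roughly to the robot): direction out (-0.5, 0, 0.866). Holes 30.5 mm wide, 26 mm deep, bottom centres at x = 0, z = 31 mm. Each holds a vial, 40 mm sticking out, which with its play rests at about 35 degrees; 23 mm free between vials, free space before and behind the row.
- blue_vial (a point): Centre, half-way up (33 mm), of the loose glass sample vial with a blue screw cap, 27 mm diameter, 66 mm tall overall (cap 23 mm diameter, top 14 mm), 34 g; its z axis points to the cap. Its hole in the block differs from run to run.
- white_vial (a point): Centre, half-way up (33 mm), of the loose glass sample vial with a white screw cap, 27 mm diameter, 66 mm tall overall (cap 23 mm diameter, top 14 mm), 35 g, standing on the stage at the start, below the lens; z axis up.
- tray_in (a point): Centre of the inner floor of the fixed yellow open tray, 110 x 110 mm outside, 16 mm high, walls and floor 4 to 5 mm thick; axes along its sides, z up. It stands left or right, across from the slanted block.
- vial_1: The white-capped vial itself (origin at the centre of its underside).
- vial_0_mid (a point): Centre of a glass sample vial with a black screw cap, 27 mm diameter, 66 mm tall overall (cap 23 mm diameter, top 14 mm), standing in the block; leave it there.
- vial_4_mid (a point): Centre of another glass sample vial with a black screw cap, 27 mm diameter, 66 mm tall overall (cap 23 mm diameter, top 14 mm), standing in the block; leave it there.
- wash_bottle_mid (a point): Half-way up (86 mm) the axis of origin of the loose white wash bottle with red spout cap, 73 x 98 x 172 mm: so tall that the swing arm would hit it. It stands on one side of the stand, left or right, within the arm's sweep.
- jar_2_mid (a point): Centre of the loose black-lidded reagent jar, 46 mm diameter, 78 mm tall, on the other side of the stand: low enough for the swing arm to pass over.
- lab_timer_mid (a point): Centre of a loose white bench timer to the right of the stand, 72 x 62 x 19 mm.
- petri_dish_mid (a point): Centre of a loose open glass dish, 60 mm diameter, 14 mm tall.
- beaker_mid (a point): Centre of a loose glass beaker, 53 mm diameter, 70 mm tall.
- vial_3: The blue-capped vial itself (origin at the centre of its underside).
Things that resemble listed ones, but are neither listed nor needed, are in the scene too. Of the things that look like the part that bears tray_in, the smaller one is meant.

How it is judged:
By the outcome, as a careful person would: the job done as asked, in the order asked, and still so for the second after the job is handed in, with the robot touching nothing.
It also fails if it takes over 72 s, if anything falls off the work surface, if the arm or the gripper's body presses on something with over 40 N, if the wrist force passes 120 N, or if a joint passes its speed limit or range.

## Working session

There is one attempt and no reset: what is moved stays moved. The work goes in short steps, Python scripts to look and compute and a tool call to move; the robot and the scene stay as the last step left them, time stands still between calls to the robot, and variables do not carry over. Pictures are saved under pics/ and viewed, at most 10 in all, crops included, and the job is handed in when it is done.

Besides the shell and the picture viewer there is one more tool, called after "Request:" by a JSON object that holds its "method" and its "body". jog_arm: Moves the arm, as the interface text tells. Its arguments: {"type":"object","properties":{"motion":{"type":"array","items":{"type":"object","properties":{"xyz":{"type":"array","items":{"type":"number"}},"roll":{"type":"number"}}}},"gripper":{"type":"number"},"force":{"type":"number"}},"required":["motion"]}

```bash
mkdir -p pics
cat > h.py <<'E'
import numpy as np, cv2
from plant import telemetry, eyes
def cal(n):
    c=eyes.calibration(n); f=200/np.tan(np.radians(c["vertical_fov"])/2)
    K=np.array([[f,0,c["cx"]],[0,f,c["cy"]],[0,0,1.]]); R=cv2.Rodrigues(np.array(c["rvec"],float))[0]
    return K,np.array(c["D"],float),R,np.array(c["tvec"],float).ravel()
def ray(n,uv):
    K,D,R,t=cal(n); p=cv2.undistortPoints(np.array(uv,float).reshape(-1,1,2),K,D).reshape(-1,2)
    d=np.c_[p,np.ones(len(p))]
    return -R.T@t, d@R   # origin, dirs (unit depth)
def onplane(n,uv,z):
    o,d=ray(n,uv); return o+d*((z-o[2])/d[:,2])[:,None]
def cloud(n,dep):
    v,u=np.mgrid[0:400,0:640]; o,d=ray(n,np.c_[u.ravel(),v.ravel()])
    return (o+d*dep.ravel()[:,None]).reshape(400,640,3)
def grab(n,tag):
    im,d=eyes.get_image(n); cv2.imwrite(f"pics/{tag}.png",im[:,:,::-1]); np.savez(f"pics/{tag}.npz",im=im,d=d,P=cloud(n,d)); return im,d
E
python3 - <<'E'
from h import *
for n in("top","scene"):
    im,d=grab(n,n+"0"); K,D,R,t=cal(n); print(n,-R.T@t,K[0,0],(d>0).mean())
s=telemetry.observe(); print(s)
E
```

```text
top [0.48349394 0.1030947  1.31672099] 437.24357116199377 0.99587109375
scene [-0.23332237  0.53111739  0.74288916] 417.4521717889537 0.99603125
{'clock': 0.1, 'qpos': array([-1.24218437e+00,  2.17700529e-01,  1.61478197e+00,  5.84925299e-06,
        1.31131676e+00, -1.12210494e-01]), 'joint_vel': array([-0.00177973,  0.00030389, -0.00385108, -0.00099809, -0.00031569,
       -0.00129674]), 'tau': array([-7.77138903e-04, -3.98074794e+01, -3.04969203e+01, -1.76661229e-04,
        4.21345001e-03,  3.57616742e-06]), 'position': array([ 0.26645216, -0.56453739,  0.230081  ]), 'tcp_rot': array([-3.13940056e+00, -2.52699647e-04,  4.40820670e-01]), 'contact_force': array([-0.31109944,  0.43625854, -0.1691681 ]), 'moment': array([ 0.026619  , -0.00323983,  0.01220614]), 'grip_force': 0.0, 'finger_gap': 0.08551839259003755}
```

View pics/top0.png

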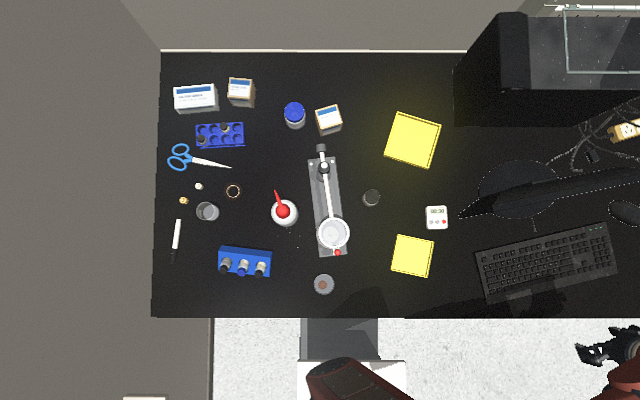

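View pics/scene0.png

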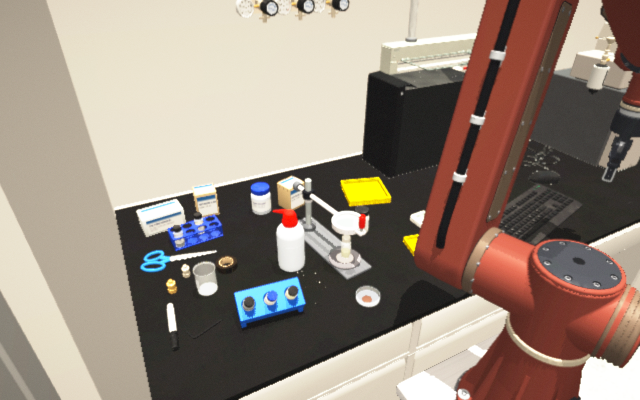

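Top view (640×400): magnifier post at about (323,168), lens (333,233), red knob (337,252). The wash bottle at (284,211) stands on the left and the low jar at (371,198) on the right, so the swing goes right (positive). The small tray is at (412,256). In the blue block the blue cap at (243,268) is in the middle hole. The scene view agrees: block caps at (248,303), (271,298) and (292,293).

```bash
cat > m.py <<'E'
from h import *
T=np.load("pics/top0.npz"); S=np.load("pics/scene0.npz")
def hsv(a): return cv2.cvtColor(a["im"],cv2.COLOR_RGB2HSV).astype(int)
def blobs(A,m,mn=8):
    n,l,st,c=cv2.connectedComponentsWithStats(m.astype(np.uint8)); 
    for i in range(1,n):
        if st[i,4]>=mn:
            p=A["P"][l==i]; q=np.percentile(p[:,2],[5,50,95]); print("  px",c[i].round(1),"n",st[i,4],"med",np.median(p,0).round(3),"z",q.round(3),"xr",np.percentile(p[:,0],[1,99]).round(3),"yr",np.percentile(p[:,1],[1,99]).round(3))
for nm,A in(("top",T),("scene",S)):
    H=hsv(A);h,s,v=H[...,0],H[...,1],H[...,2];P=A["P"]
    near=(P[...,0]>.1)&(P[...,0]<.75)&(abs(P[...,1])<.7)&(P[...,2]>-.05)&(P[...,2]<.3)
    print(nm,"red");blobs(A,near&((h<6)|(h>174))&(s>150)&(v>90))
    print("blue");blobs(A,near&(h>100)&(h<125)&(s>120)&(v>60))
    print("yellow");blobs(A,near&(h>22)&(h<35)&(s>110)&(v>120),100)
A=T;P=A["P"];H=hsv(A)
m=(P[...,2]>.11)&(P[...,2]<.2)&(P[...,0]>.2)&(P[...,0]<.75)&(P[...,1]<.12)&(P[...,1]>-.1)
print("tall");blobs(A,m)
big=cv2.resize(T["im"][125:295,200:450,::-1],None,fx=3.2,fy=3.2,interpolation=cv2.INTER_CUBIC); cv2.imwrite("pics/c1.png",big)
big=cv2.resize(S["im"][170:330,220:400,::-1],None,fx=3.7,fy=3.7,interpolation=cv2.INTER_CUBIC); cv2.imwrite("pics/c2.png",big)
E
python3 m.py
```

```text
top red
  px [281.4 207.7] n 198 med [0.583 0.197 0.164] z [0.144 0.164 0.171] xr [0.563 0.643] yr [0.178 0.224]
  px [443.9 221.1] n 8 med [ 0.561 -0.275  0.017] z [0.014 0.017 0.019] xr [0.558 0.565] yr [-0.279 -0.272]
  px [337.2 252.3] n 20 med [0.471 0.05  0.176] z [0.172 0.176 0.18 ] xr [0.463 0.476] yr [0.043 0.056]
blue
  px [179.8 163.8] n 128 med [0.736 0.514 0.006] z [-0.     0.006  0.01 ] xr [0.714 0.749] yr [0.486 0.56 ]
  px [244.9 259. ] n 1052 med [0.454 0.309 0.056] z [0.035 0.056 0.08 ] xr [0.402 0.485] yr [0.236 0.386]
yellow
  px [417.6 162.5] n 170 med [ 0.742 -0.207  0.007] z [-0.002  0.007  0.021] xr [0.722 0.749] yr [-0.244 -0.142]
  px [414.8 253.5] n 307 med [ 0.469 -0.215  0.008] z [-0.004  0.008  0.017] xr [0.398 0.522] yr [-0.247 -0.117]
scene red
  px [287.8 217.5] n 252 med [0.571 0.202 0.158] z [0.141 0.158 0.172] xr [0.56  0.626] yr [0.18  0.216]
  px [361.7 220.8] n 81 med [0.465 0.052 0.166] z [0.072 0.166 0.18 ] xr [0.46  0.612] yr [-0.057  0.058]
  px [438.4 269. ] n 645 med [0.144 0.112 0.286] z [0.266 0.286 0.299] xr [0.111 0.187] yr [0.091 0.12
[... 175 characters left out ...]
.003  0.007] xr [0.723 0.75 ] yr [0.508 0.55 ]
  px [269.6 305.1] n 848 med [0.419 0.315 0.037] z [-0.001  0.037  0.086] xr [0.402 0.547] yr [0.206 0.388]
  px [288.5 288.1] n 21 med [0.441 0.266 0.06 ] z [0.052 0.06  0.087] xr [0.413 0.451] yr [0.244 0.278]
  px [242.2 301.1] n 10 med [0.453 0.371 0.057] z [0.051 0.057 0.064] xr [0.447 0.457] yr [0.364 0.376]
yellow
  px [377.4 200.4] n 169 med [ 0.737 -0.192  0.012] z [0.    0.012 0.021] xr [0.721 0.75 ] yr [-0.239 -0.139]
  px [410.3 241.8] n 182 med [ 0.51  -0.149  0.007] z [0.001 0.007 0.017] xr [0.197 0.542] yr [-0.195  0.123]
tall
  px [330.6 215.9] n 1195 med [0.537 0.07  0.133] z [0.127 0.133 0.172] xr [0.468 0.747] yr [0.021 0.1  ]
```

View pics/c1.png

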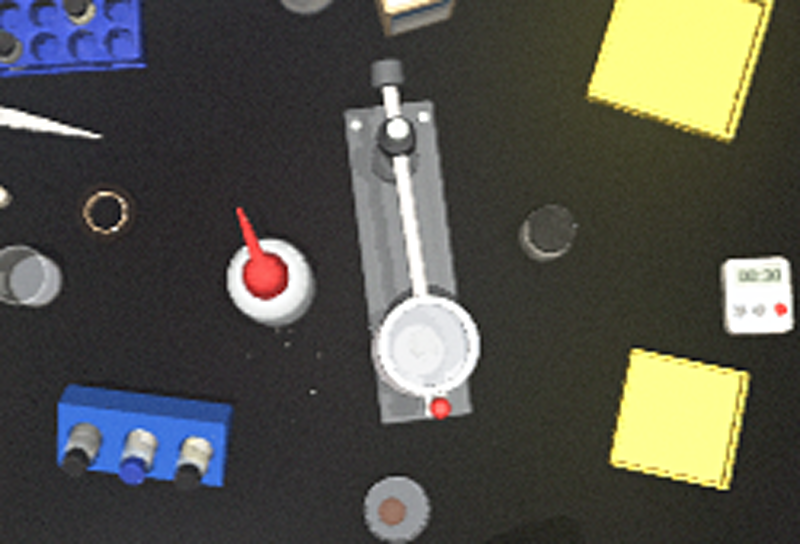

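View pics/c2.png

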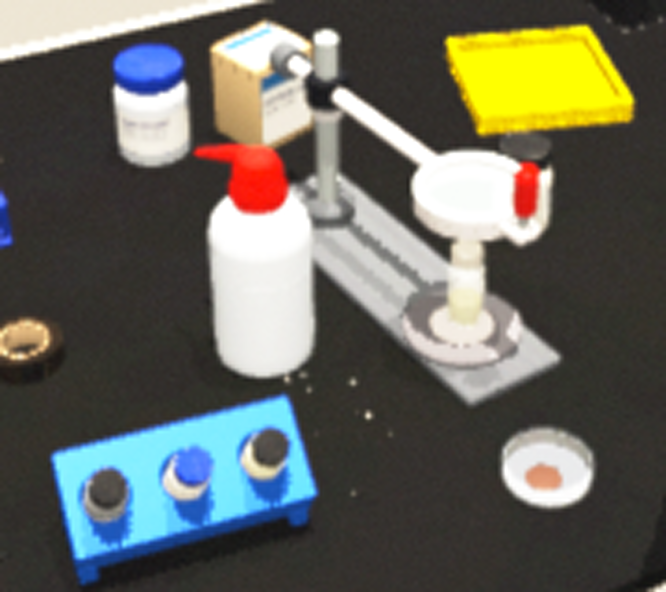

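Crop c1 (3.2×, offset 200,125) shows the post top at about (397,128), the knob at (440,407), the block outline and the whole small tray. Crop c2 (3.7×, offset 220,170) confirms the blue vial is in the middle hole, the white vial is under the lens, and the block's top slants towards the robot.

```bash
cat > m2.py <<'E'
from m import *
print("=====")
H=hsv(T);h,s,v=H[...,0],H[...,1],H[...,2];P=T["P"]
def rect(m,z,nm):
    cs,_=cv2.findContours(m.astype(np.uint8),cv2.RETR_EXTERNAL,cv2.CHAIN_APPROX_NONE); c=max(cs,key=cv2.contourArea)
    w=onplane("top",c.reshape(-1,2),z)[:,:2].astype(np.float32); r=cv2.minAreaRect(w); print(nm,np.round(r[0],4),np.round(r[1],4),round(r[2],2)); return r
c1=lambda x,y:(200+(x+.5)/3.2-.5,125+(y+.5)/3.2-.5)
win=np.zeros((400,640),bool); win[225:290,380:445]=1
rect(win&(h>20)&(h<38)&(s>60)&(v>120),.016,"tray")
win[:]=0; win[235:285,205:285]=1
p=P[win&(h>100)&(h<125)&(s>120)&(v>60)]
p=p[(p[:,2]>.03)&(p[:,2]<.075)]; r=cv2.minAreaRect(p[:,:2].astype(np.float32)); print("block",r)
# top-plane normal
A=np.c_[p[:,:2],np.ones(len(p))]; k=np.linalg.lstsq(A,p[:,2],rcond=None)[0]; print("plane",k, np.std(A@k-p[:,2]))
pt=onplane("top",[c1(397,128)],.175)[0]; kn=onplane("top",[(337.2,252.3)],.180)[0]; 
ps=onplane("scene",[(220+326/3.7,170+37/3.7)],.175)[0]; ks=onplane("scene",[(361.7,214.5)],.18)[0]
print("post",pt,ps,"knob",kn,ks,"dist",np.linalg.norm(pt-kn), "ang",np.degrees(np.arctan2(*(kn-pt)[[1,0]])))
# foot plate: z in .006-.013 gray
m=(P[...,2]>.004)&(P[...,2]<.024)&(P[...,0]>.35)&(P[...,0]<.85)&(abs(P[...,1]-.06)<.12)&(s<60)&(v>60)
q=P[m][:,:2].astype(np.float32); q=q; 
n,l,st,c=cv2.connectedComponentsWithStats(m.astype(np.uint8)); big=np.zeros_like(m)
for i in range(1,n):
    if st[i,4]>60: big|=l==i
print("foot",cv2.minAreaRect(P[big][:,:2].astype(np.float32)),big.sum())
# footplate corners from crop
fc=onplane("top",[c1(347,112),c1(432,102),c1(470,411),c1(383,422)],.010); print(fc.round(4))
# lens ring circle
m=(P[...,2]>.12)&(P[...,2]<.146)&(P[...,0]<.60)&(P[...,0]>.4)&(abs(P[...,1]-.06)<.08)
c,R=cv2.minEnclosingCircle(P[m][:,:2].astype(np.float32)); print("lens",c,R)
# vials caps in block
for A,nm in((T,"top"),(S,"scene")):
    Hh=hsv(A); Q=A["P"]; m=(Q[...,2]>.070)&(Q[...,2]<.12)&(Q[...,0]>.38)&(Q[...,0]<.5)&(Q[...,1]>.22)&(Q[...,1]<.40)
    print(nm);blobs(A,m,5)
# white vial in scene
Q=S["P"]; m=(Q[...,2]>.02)&(Q[...,2]<.1)&(abs(Q[...,0]-.53)<.06)&(abs(Q[...,1]-.06)<.06)
print("wv");blobs(S,m,20)
for z in(.03,.04,.05,.06,.07,.08): 
    w=Q[m&(abs(Q[...,2]-z)<.005)]; print(z,len(w),np.median(w,0).round(4) if len(w) else "")
E
python3 m2.py|sed -n '/=====/,$p'
```

```text
=====
tray [ 0.4596 -0.1785] [0.1143 0.11  ] 78.13
block ((0.44332897663116455, 0.312363862991333), (0.15067468583583832, 0.07383831590414047), 83.08130645751953)
plane [ 0.20757359 -0.01260012 -0.03533399] 0.008845802424526228
post [0.70024268 0.08506565 0.175     ] [0.70057788 0.08278008 0.175     ] knob [0.46978936 0.04990164 0.18      ] [0.47529796 0.04681241 0.18      ] dist 0.2331742680012833 ang -171.32436841203597
foot ((0.6067113876342773, 0.07397008687257767), (0.2998161017894745, 0.08497223258018494), 6.880098342895508) 1486
[[0.7468 0.1299 0.01  ]
 [0.7567 0.0493 0.01  ]
 [0.4655 0.0142 0.01  ]
 [0.4551 0.095  0.01  ]]
lens (0.5307663679122925, 0.06570379436016083) 0.0696646124124527
top
  px [252.4 255.6] n 5 med [0.46  0.283 0.071] z [0.07  0.071 0.072] xr [0.454 0.46 ] yr [0.283 0.289]
  px [223.5 267.2] n 91 med [0.426 0.364 0.081] z [0.071 0.081 0.089] xr [0.41  0.443] yr [0.353 0.376]
  px [241.2 269.8] n 93 med [0.419 0.314 0.082] z [0.072 0.082 0.089] xr [0.404 0.435] yr [0.304 0.325]
  px [258.4 272.1] n 94 med [0.413 0.266 0.081] z [0.071 0.081 0.09 ] xr [0.396 0.429] yr [0.254 0.278]
scene
  px [292.  290.6] n 97 med [0.405 0.268 0.084] z [0.072 0.084 0.09 ] xr [0.396 0.424] yr [0.257 0.277]
  px [271.1 296. ] n 104 med [0.411 0.316 0.085] z [0.072 0.085 0.091] xr [0.403 0.429] yr [0.303 0.325]
  px [248.4 301.5] n 104 med [0.418 0.366 0.085] z [0.073 0.085 0.091] xr [0.409 0.436] yr [0.354 0.376]
wv
  px [345.5 246.2] n 214 med [0.519 0.061 0.058] z [0.024 0.058 0.082] xr [0.513 0.539] yr [0.047 0.07 ]
0.03 28 [0.5171 0.0636 0.0302]
0.04 32 [0.5178 0.0619 0.04  ]
0.05 29 [0.5179 0.0616 0.0497]
0.06 38 [0.5198 0.0636 0.061 ]
0.07 28 [0.5186 0.0614 0.0707]
0.08 46 [0.5239 0.0586 0.0809]
```

Request:
{"method": "jog_arm", "body": {"motion": [{"xyz": [0.05, 0.155, 0], "roll": -0.06}, {"xyz": [0.1, 0.31, 0], "roll": -0.1}, {"xyz": [0.1, 0.31, 0], "roll": -0.144}, {"xyz": [0.1, 0.31, 0], "roll": -0.144}, {"xyz": [0.1, 0.31, 0], "roll": -0.144}], "gripper": 0.6, "force": 40}}

```text
clock: 0.52
position: [0.3177, -0.4035, 0.2296]
tcp_rot: [-3.135, -0.0, 0.157]
contact_force: [-0.8, 0.1, -0.8]
finger_gap: 0.0516
grip_force: 0.0
```

Request:
{"method": "jog_arm", "body": {"motion": [{"xyz": [0.12, 0.37, 0]}, {"xyz": [0.12, 0.37, 0]}, {"xyz": [0.12, 0.37, 0]}, {"xyz": [0.12, 0.37, 0]}, {"xyz": [0.12, 0.37, 0]}]}}

```text
invalid input at $.motion[0]: expected keys xyz, roll
```

Request:
{"method": "jog_arm", "body": {"motion": [{"xyz": [0.12, 0.37, 0]}, {"xyz": [0.12, 0.37, 0]}, {"xyz": [0.12, 0.37, 0]}, {"xyz": [0.12, 0.37, 0]}, {"xyz": [0.12, 0.37, 0]}]}}

```text
invalid input at $.motion[0]: expected keys xyz, roll
```

```bash
cat >> m2.py <<'E'
w=P[225:290,205:290].reshape(-1,3); bl=(h>100)&(h<125)&(s>120)&(v>60); w=P[225:290,205:290][bl[225:290,205:290]]
o=np.array([.4506,.311]); X=(w[:,:2]-o)@[.993,-.12]; Y=(w[:,:2]-o)@[.12,.993]
for a in range(-50,50,6):
    q=w[(X>a/1e3)&(X<(a+6)/1e3)&((abs(abs(Y)-.025)<.008)|(abs(Y)>.067)),2]; print("blk x",a+3,len(q),np.median(q).round(4) if len(q) else "")
E
python3 m2.py|grep blk
```

```text
blk x -47 4 0.0354
blk x -41 29 0.0369
blk x -35 32 0.0401
blk x -29 32 0.0443
blk x -23 34 0.0485
blk x -17 37 0.051
blk x -11 37 0.0543
blk x -5 38 0.0573
blk x 1 38 0.0618
blk x 7 40 0.0647
blk x 13 39 0.0659
blk x 19 39 0.0567
blk x 25 37 0.0472
blk x 31 16 0.0394
blk x 37 0 
blk x 43 0 
blk x 49 0
```

Request:
{"method": "jog_arm", "body": {"motion": [{"xyz": [0.1, 0.3, 0], "roll": 0}, {"xyz": [0.1, 0.3, 0], "roll": 0}, {"xyz": [0.1, 0.3, 0], "roll": 0}, {"xyz": [0.1, 0.3, 0], "roll": 0}, {"xyz": [0.1, 0.3, 0], "roll": 0}]}}

```text
clock: 0.93
position: [0.3674, -0.2553, 0.2306]
tcp_rot: [-3.138, -0.001, 0.158]
contact_force: [-0.2, 0.1, -0.1]
finger_gap: 0.0516
grip_force: 0.0
```

Request:
{"method": "jog_arm", "body": {"motion": [{"xyz": [0.1, 0.3, 0], "roll": 0}, {"xyz": [0.1, 0.3, 0], "roll": 0}, {"xyz": [0.1, 0.3, 0], "roll": 0}, {"xyz": [0.1, 0.3, 0], "roll": 0}, {"xyz": [0.1, 0.3, 0], "roll": 0}]}}

```text
clock: 1.35
position: [0.4177, -0.1061, 0.2311]
tcp_rot: [-3.139, -0.001, 0.159]
contact_force: [0.2, -0.5, 0.6]
finger_gap: 0.0514
grip_force: 0.0
```

Request:
{"method": "jog_arm", "body": {"motion": [{"xyz": [0.104, 0.306, 0], "roll": 0}, {"xyz": [0.104, 0.306, 0], "roll": 0}, {"xyz": [0.104, 0.306, 0], "roll": 0}, {"xyz": [0.104, 0.306, 0], "roll": 0}, {"xyz": [0.104, 0.306, 0], "roll": 0}]}}

```text
clock: 1.77
position: [0.4703, 0.0468, 0.2314]
tcp_rot: [-3.139, -0.002, 0.158]
contact_force: [0.0, 0.6, -0.1]
finger_gap: 0.051
grip_force: 0.0
```

Request:
{"method": "jog_arm", "body": {"motion": [{"xyz": [0, 0.006, -0.08], "roll": 0}, {"xyz": [0, 0.006, -0.14], "roll": 0}, {"xyz": [0, 0.006, -0.172], "roll": 0}, {"xyz": [0, 0.006, -0.172], "roll": 0}, {"xyz": [0, 0.006, -0.172], "roll": 0}]}}

```text
clock: 2.18
position: [0.4679, 0.0445, 0.1442]
tcp_rot: [3.142, 0.003, 0.152]
contact_force: [0.2, -0.3, -0.1]
finger_gap: 0.0515
grip_force: 0.0
```

Request:
{"method": "jog_arm", "body": {"motion": [{"xyz": [0, 0, 0], "roll": 0}, {"xyz": [0, 0, 0], "roll": 0}, {"xyz": [0, 0, 0], "roll": 0}, {"xyz": [0, 0, 0], "roll": 0}, {"xyz": [0, 0, 0], "roll": 0}], "gripper": 0.1, "force": 30}}

```text
clock: 2.6
position: [0.4704, 0.0454, 0.1474]
tcp_rot: [3.14, -0.004, 0.153]
contact_force: [-0.5, -1.1, 6.3]
finger_gap: 0.0167
grip_force: 29.6
```

Run:
```python
import numpy as np
p=np.array([.7006,.0853]); r=.233
k0=np.array([.4705,.0498]); a0=np.arctan2(*(k0-p)[::-1])
for i in range(0,71,6):
    a=a0+np.radians(i); q=p+r*np.array([np.cos(a),np.sin(a)]); print(i,((q-k0)/.5).round(3),"roll",(np.radians(i)/2).round(3),q.round(3))
```

```text
0 [-0. -0.] roll 0.0 [0.47 0.05]
6 [ 0.01  -0.048] roll 0.052 [0.475 0.026]
12 [ 0.024 -0.094] roll 0.105 [0.483 0.003]
18 [ 0.044 -0.139] roll 0.157 [ 0.493 -0.02 ]
24 [ 0.068 -0.181] roll 0.209 [ 0.505 -0.041]
30 [ 0.097 -0.221] roll 0.262 [ 0.519 -0.061]
36 [ 0.129 -0.257] roll 0.314 [ 0.535 -0.079]
42 [ 0.165 -0.29 ] roll 0.367 [ 0.553 -0.095]
48 [ 0.205 -0.319] roll 0.419 [ 0.573 -0.11 ]
54 [ 0.247 -0.343] roll 0.471 [ 0.594 -0.122]
60 [ 0.291 -0.363] roll 0.524 [ 0.616 -0.132]
66 [ 0.338 -0.379] roll 0.576 [ 0.639 -0.14 ]
```

Request:
{"method": "jog_arm", "body": {"motion": [{"xyz": [0.004, -0.024, 0.004], "roll": 0.026}, {"xyz": [0.01, -0.048, 0.004], "roll": 0.052}, {"xyz": [0.024, -0.094, 0.004], "roll": 0.105}, {"xyz": [0.044, -0.139, 0.004], "roll": 0.157}, {"xyz": [0.068, -0.181, 0.004], "roll": 0.209}]}}

```text
clock: 3.02
position: [0.5054, -0.0441, 0.1475]
tcp_rot: [3.14, -0.008, 0.575]
contact_force: [10.1, 7.0, -6.0]
finger_gap: 0.0171
grip_force: 30.5
```

Request:
{"method": "jog_arm", "body": {"motion": [{"xyz": [0.029, -0.04, 0], "roll": 0.053}, {"xyz": [0.061, -0.076, 0], "roll": 0.105}, {"xyz": [0.097, -0.109, 0], "roll": 0.158}, {"xyz": [0.137, -0.138, 0], "roll": 0.21}, {"xyz": [0.179, -0.162, 0], "roll": 0.262}]}}

```text
clock: 3.43
position: [0.5945, -0.124, 0.1475]
tcp_rot: [3.141, -0.007, 1.098]
contact_force: [3.3, 8.7, 1.1]
finger_gap: 0.0172
grip_force: 31.2
```

Request:
{"method": "jog_arm", "body": {"motion": [{"xyz": [0.044, -0.02, 0], "roll": 0.053}, {"xyz": [0.091, -0.036, 0], "roll": 0.105}, {"xyz": [0.091, -0.036, 0], "roll": 0.105}, {"xyz": [0.091, -0.036, 0], "roll": 0.105}, {"xyz": [0.091, -0.036, 0], "roll": 0.105}]}}

```text
clock: 3.85
position: [0.6395, -0.1414, 0.1475]
tcp_rot: [3.14, -0.005, 1.304]
contact_force: [3.0, 5.1, -0.0]
finger_gap: 0.017
grip_force: 31.2
```

Request:
{"method": "jog_arm", "body": {"motion": [{"xyz": [0, 0, 0], "roll": 0}, {"xyz": [0, 0, 0], "roll": 0}, {"xyz": [0, 0, 0], "roll": 0}, {"xyz": [0, 0, 0.08], "roll": 0}, {"xyz": [0, 0, 0.16], "roll": 0}], "gripper": 0.6}}

```text
clock: 4.27
position: [0.6344, -0.1432, 0.2235]
tcp_rot: [-3.132, -0.0, 1.305]
contact_force: [1.0, -0.7, 1.4]
finger_gap: 0.0513
grip_force: 0.0
```

```bash
cat > m3.py <<'E'
import sys; from h import *
tag=sys.argv[1]
T,_=grab("top","top"+tag); S,_=grab("scene","scene"+tag)
a=cv2.resize(T[150:290,280:420,::-1],(400,400),interpolation=cv2.INTER_CUBIC); b=cv2.resize(S[190:290,300:400,::-1],(400,400),interpolation=cv2.INTER_CUBIC)
cv2.imwrite(f"pics/v{tag}.png",np.hstack([a,b]))
E
python3 m3.py 1
```

```text
(no output)
```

View pics/v1.png

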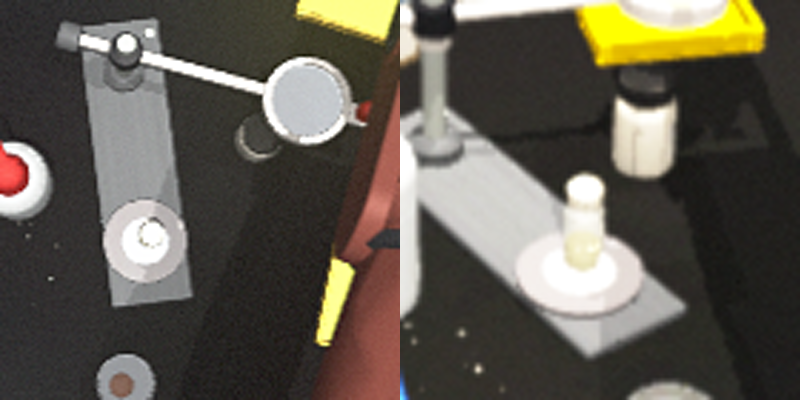

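Crop v1: lens swung about 66° to the right and clear. The white cap is at crop (152,232), i.e. top pixel (333,231). The stage centre is at crop (145,240), and in the scene half the cap is at (585,184).

Run:
```python
from h import *
T=np.load("pics/top1.npz");P=T["P"]
u=lambda x,y:(280+(x+.5)/2.857-.5,150+(y+.5)/2.857-.5)
s=lambda x,y:(300+(x-400+.5)/4-.5,190+(y+.5)/4-.5)
print("stage ell",onplane("top",[u(145,240),u(103,240),u(187,240),u(145,199),u(145,282)],.016).round(4))
print("cap",onplane("top",[u(152,232)],.082),onplane("scene",[s(586,183)],.082))
def tri(a,b):
    o1,d1=ray("top",[a]);o2,d2=ray("scene",[b]);d1,d2=d1[0],d2[0]
    t=np.linalg.lstsq(np.c_[d1,-d2],o2-o1,rcond=None)[0]; p,q=o1+d1*t[0],o2+d2*t[1]; return ((p+q)/2).round(4),np.linalg.norm(p-q).round(4)
print("tri cap",tri(u(152,232),s(586,183)),"spot",tri(u(145,240),s(579,274)))
m=(P[...,2]>.074)&(P[...,2]<.095)&(abs(P[...,0]-.525)<.04)&(abs(P[...,1]-.06)<.04); q=P[m]; print(m.sum(),np.median(q,0),cv2.minEnclosingCircle(q[:,:2].astype(np.float32)))
m=(P[...,2]>.0125)&(P[...,2]<.022)&(abs(P[...,0]-.525)<.055)&(abs(P[...,1]-.06)<.055); q=P[m]; print(m.sum(),np.median(q,0),cv2.minAreaRect(q[:,:2].astype(np.float32)))
S=np.load("pics/scene1.npz")["P"]
for z in(.03,.045,.06,.08):
    m=(abs(S[...,2]-z)<.007)&(abs(S[...,0]-.525)<.03)&(abs(S[...,1]-.06)<.03); q=S[m]; c=cv2.minEnclosingCircle(q[:,:2].astype(np.float32)); print(z,len(q),np.median(q,0).round(4),c)
# white spot in top
h=cv2.cvtColor(T["im"],cv2.COLOR_RGB2HSV)
```

```text
stage ell [[0.5227 0.0623 0.016 ]
 [0.5226 0.1059 0.016 ]
 [0.5229 0.0186 0.016 ]
 [0.5654 0.0623 0.016 ]
 [0.4793 0.0623 0.016 ]]
cap [[0.52864259 0.05743643 0.082     ]] [[0.53184315 0.05360556 0.082     ]]
tri cap (array([0.5281, 0.0569, 0.0856]), np.float64(0.0016)) spot (array([0.5226, 0.062 , 0.0138]), np.float64(0.0006))
49 [0.52563257 0.05971376 0.07884838] ((0.5271396040916443, 0.05824697017669678), 0.01087389886379242)
468 [0.51898239 0.06647779 0.01505968] ((0.5276756882667542, 0.06433715671300888), (0.10038761794567108, 0.08534833788871765), 3.4951162338256836)
0.03 40 [0.518  0.0641 0.03  ] ((0.5207988023757935, 0.059851646423339844), 0.012830713763833046)
0.045 45 [0.5176 0.063  0.0453] ((0.5245179533958435, 0.058445289731025696), 0.012503787875175476)
0.06 51 [0.5194 0.0628 0.0614] ((0.5255933403968811, 0.05843602493405342), 0.014083120971918106)
0.08 54 [0.5229 0.059  0.0806] ((0.5265655517578125, 0.05859782174229622), 0.012394089251756668)
```

Request:
{"method": "jog_arm", "body": {"motion": [{"xyz": [-0.05, 0.07, 0], "roll": 0}, {"xyz": [-0.1, 0.14, 0], "roll": 0}, {"xyz": [-0.2, 0.36, 0], "roll": 0}, {"xyz": [-0.2, 0.36, 0], "roll": 0}, {"xyz": [-0.2, 0.36, 0], "roll": 0}], "gripper": 0.7}}

```text
clock: 4.78
position: [0.5364, 0.0372, 0.2274]
tcp_rot: [3.141, -0.0, 1.304]
contact_force: [0.9, 0.1, -0.9]
finger_gap: 0.0599
grip_force: 0.0
```

Request:
{"method": "jog_arm", "body": {"motion": [{"xyz": [0, 0, 0], "roll": 0}, {"xyz": [0, 0, 0], "roll": 0}, {"xyz": [0, 0, 0], "roll": 0}]}}

```text
clock: 5.03
position: [0.538, 0.0358, 0.2277]
tcp_rot: [3.14, 0.001, 1.305]
contact_force: [0.5, -0.1, 0.9]
finger_gap: 0.0595
grip_force: 0.0
```

Request:
{"method": "jog_arm", "body": {"motion": [{"xyz": [-0.021, 0.043, -0.05], "roll": 0}, {"xyz": [-0.021, 0.043, -0.13], "roll": 0}, {"xyz": [-0.021, 0.043, -0.21], "roll": 0}, {"xyz": [-0.021, 0.043, -0.28], "roll": 0}, {"xyz": [-0.021, 0.043, -0.3], "roll": 0}]}}

```text
clock: 5.45
position: [0.5229, 0.0562, 0.0713]
tcp_rot: [-3.131, 0.003, 1.303]
contact_force: [-2.2, -0.6, -0.4]
finger_gap: 0.06
grip_force: 0.0
```

Request:
{"method": "jog_arm", "body": {"motion": [{"xyz": [0, 0, -0.04], "roll": 0}, {"xyz": [0, 0, -0.079], "roll": 0}, {"xyz": [0, 0, -0.079], "roll": 0}, {"xyz": [0, 0, -0.079], "roll": 0}]}}

```text
clock: 5.78
position: [0.5274, 0.0567, 0.0378]
tcp_rot: [-3.14, 0.001, 1.303]
contact_force: [0.1, -0.3, -0.6]
finger_gap: 0.06
grip_force: 0.0
```

Request:
{"method": "jog_arm", "body": {"motion": [{"xyz": [0, 0, 0], "roll": 0}, {"xyz": [0, 0, 0], "roll": 0}, {"xyz": [0, 0, 0], "roll": 0}, {"xyz": [0, 0, 0], "roll": 0}, {"xyz": [0, 0, 0], "roll": 0}], "gripper": 0.2, "force": 25}}

```text
clock: 6.2
position: [0.5289, 0.0576, 0.0398]
tcp_rot: [3.138, -0.0, 1.305]
contact_force: [-1.2, -1.1, 5.9]
finger_gap: 0.0255
grip_force: 25.6
```

Request:
{"method": "jog_arm", "body": {"motion": [{"xyz": [0, 0, 0.05], "roll": 0}, {"xyz": [0, 0, 0.12], "roll": 0}, {"xyz": [-0.02, -0.07, 0.16], "roll": 0}, {"xyz": [-0.04, -0.14, 0.16], "roll": 0}, {"xyz": [-0.06, -0.2, 0.16], "roll": 0}]}}

```text
clock: 6.62
position: [0.4989, -0.0436, 0.1207]
tcp_rot: [3.135, 0.0, 1.307]
contact_force: [0.3, -1.5, -0.3]
finger_gap: 0.0259
grip_force: 25.0
```

Request:
{"method": "jog_arm", "body": {"motion": [{"xyz": [-0.02, -0.07, 0], "roll": 0}, {"xyz": [-0.04, -0.14, 0], "roll": 0}, {"xyz": [-0.06, -0.2, 0], "roll": 0}, {"xyz": [-0.076, -0.272, 0], "roll": 0}, {"xyz": [-0.076, -0.272, 0], "roll": 0}]}}

```text
clock: 7.03
position: [0.4584, -0.1837, 0.1186]
tcp_rot: [3.139, 0.004, 1.3]
contact_force: [0.4, -0.2, -0.5]
finger_gap: 0.0256
grip_force: 25.0
```

Request:
{"method": "jog_arm", "body": {"motion": [{"xyz": [0, 0, 0], "roll": 0}, {"xyz": [0, 0, 0], "roll": 0}]}}

```text
clock: 7.2
position: [0.459, -0.178, 0.1178]
tcp_rot: [-3.141, -0.001, 1.304]
contact_force: [-0.2, 0.0, -1.5]
finger_gap: 0.0256
grip_force: 25.0
```

Run:
```python
from h import *
T,d=grab("top","top2"); S,_=grab("scene","scene2")
a=cv2.resize(T[200:300,360:460,::-1],(400,400),interpolation=cv2.INTER_CUBIC); b=cv2.resize(S[190:290,360:460,::-1],(400,400),interpolation=cv2.INTER_CUBIC)
cv2.imwrite("pics/v2.png",np.hstack([a,b]))
P=np.load("pics/top0.npz")["P"]; q=P[(abs(P[...,0]-.46)<.02)&(abs(P[...,1]+.1785)<.02)]; print("tray floor z",np.median(q,0)); t=P[(abs(P[...,0]-.3)<.02)&(abs(P[...,1]+.1)<.05)]; print("table",np.median(P[(abs(P[...,0]-.46)<.02)&(abs(P[...,1]+.07)<.01)],0))
```

```text
tray floor z [ 0.46033598 -0.17891452  0.00172071]
table [ 0.45991119 -0.06883766 -0.00181834]
```

View pics/v2.png

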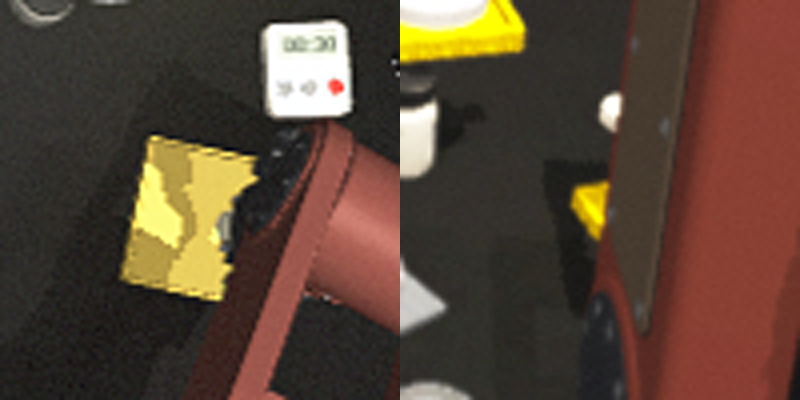

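Crop v2: the gripper is above the small tray at top pixel (415,256), partly hidden by the robot's arm, with tray edges visible on both sides.

Request:
{"method": "jog_arm", "body": {"motion": [{"xyz": [0, 0, -0.06], "roll": 0}, {"xyz": [0, 0, -0.12], "roll": 0}, {"xyz": [0, 0, -0.16], "roll": 0}, {"xyz": [0, 0, -0.17], "roll": 0}, {"xyz": [0, 0, -0.17], "roll": 0}]}}

```text
clock: 7.72
position: [0.4577, -0.1761, 0.0309]
tcp_rot: [-3.137, -0.001, 1.307]
contact_force: [-0.6, 0.1, -0.8]
finger_gap: 0.0258
grip_force: 25.0
```

Request:
{"method": "jog_arm", "body": {"motion": [{"xyz": [0, 0, -0.004], "roll": 0}, {"xyz": [0, 0, -0.008], "roll": 0}, {"xyz": [0, 0, -0.01], "roll": 0}, {"xyz": [0, 0, -0.01], "roll": 0}]}}

```text
clock: 8.05
position: [0.4601, -0.1787, 0.0289]
tcp_rot: [3.139, 0.001, 1.305]
contact_force: [0.5, 0.6, -1.0]
finger_gap: 0.026
grip_force: 25.0
```

Request:
{"method": "jog_arm", "body": {"motion": [{"xyz": [0, 0, -0.003], "roll": 0}, {"xyz": [0, 0, -0.005], "roll": 0}, {"xyz": [0, 0, -0.005], "roll": 0}, {"xyz": [0, 0, -0.005], "roll": 0}]}}

```text
clock: 8.38
position: [0.4603, -0.179, 0.0278]
tcp_rot: [3.14, 0.0, 1.305]
contact_force: [-3.5, 2.7, 12.4]
finger_gap: 0.0262
grip_force: 26.4
```

Request:
{"method": "jog_arm", "body": {"motion": [{"xyz": [0, 0, 0], "roll": 0}, {"xyz": [0, 0, 0], "roll": 0}, {"xyz": [0, 0, 0.003], "roll": 0}, {"xyz": [0, 0, 0.04], "roll": 0}, {"xyz": [0, 0, 0.12], "roll": 0}], "gripper": 0.55}}

```text
clock: 8.8
position: [0.4543, -0.1757, 0.0807]
tcp_rot: [-3.129, -0.003, 1.304]
contact_force: [1.3, -0.8, 0.0]
finger_gap: 0.0469
grip_force: 0.0
```

Request:
{"method": "jog_arm", "body": {"motion": [{"xyz": [0, 0, 0.08], "roll": 0}, {"xyz": [0, 0, 0.16], "roll": 0}, {"xyz": [-0.005, 0.08, 0.19], "roll": 0.06}, {"xyz": [-0.01, 0.16, 0.19], "roll": 0.12}, {"xyz": [-0.015, 0.24, 0.19], "roll": 0.18}], "gripper": 0.4}}

```text
clock: 9.22
position: [0.453, -0.0579, 0.1827]
tcp_rot: [3.137, 0.002, 1.668]
contact_force: [-0.4, -0.1, -0.4]
finger_gap: 0.034
grip_force: 0.0
```

Request:
{"method": "jog_arm", "body": {"motion": [{"xyz": [-0.005, 0.08, 0], "roll": 0.06}, {"xyz": [-0.01, 0.16, 0], "roll": 0.12}, {"xyz": [-0.02, 0.24, 0], "roll": 0.18}, {"xyz": [-0.03, 0.32, 0], "roll": 0.24}, {"xyz": [-0.04, 0.4, 0], "roll": 0.3}]}}

```text
clock: 9.63
position: [0.4309, 0.1435, 0.1803]
tcp_rot: [3.141, 0.0, 2.27]
contact_force: [0.9, 0.8, -0.4]
finger_gap: 0.0342
grip_force: 0.0
```

Request:
{"method": "jog_arm", "body": {"motion": [{"xyz": [-0.005, 0.08, 0], "roll": 0.06}, {"xyz": [-0.01, 0.16, 0], "roll": 0.12}, {"xyz": [-0.015, 0.24, 0], "roll": 0.18}, {"xyz": [-0.017, 0.32, 0], "roll": 0.24}, {"xyz": [-0.017, 0.346, 0], "roll": 0.3}]}}

```text
clock: 10.05
position: [0.4224, 0.3194, 0.1804]
tcp_rot: [3.139, -0.0, 2.874]
contact_force: [0.2, -1.3, -0.0]
finger_gap: 0.034
grip_force: 0.0
```

Request:
{"method": "jog_arm", "body": {"motion": [{"xyz": [0, 0, 0], "roll": 0.05}, {"xyz": [0, 0, 0], "roll": 0.075}, {"xyz": [0, 0, 0], "roll": 0.075}, {"xyz": [0, 0, 0], "roll": 0.075}]}}

```text
clock: 10.38
position: [0.4229, 0.3147, 0.1799]
tcp_rot: [-3.141, -0.001, 3.014]
contact_force: [-0.2, 0.3, -0.1]
finger_gap: 0.034
grip_force: 0.0
```

Run:
```python
from h import *
T,d=grab("top","top3"); S,_=grab("scene","scene3")
a=cv2.resize(T[200:300,360:460,::-1],(400,400),interpolation=cv2.INTER_CUBIC); b=cv2.resize(S[220:340,220:340,::-1],(400,400),interpolation=cv2.INTER_CUBIC)
cv2.imwrite("pics/v3.png",np.hstack([a,b]))
P=np.load("pics/top3.npz")["P"]; m=(P[...,2]>.03)&(P[...,2]<.12)&(abs(P[...,0]-.46)<.05)&(abs(P[...,1]+.1785)<.05); q=P[m]; print(len(q),np.median(q,0),np.percentile(q[:,2],95))
```

```text
89 [ 0.45879512 -0.1742258   0.06571846] 0.07084215447540373
```

View pics/v3.png

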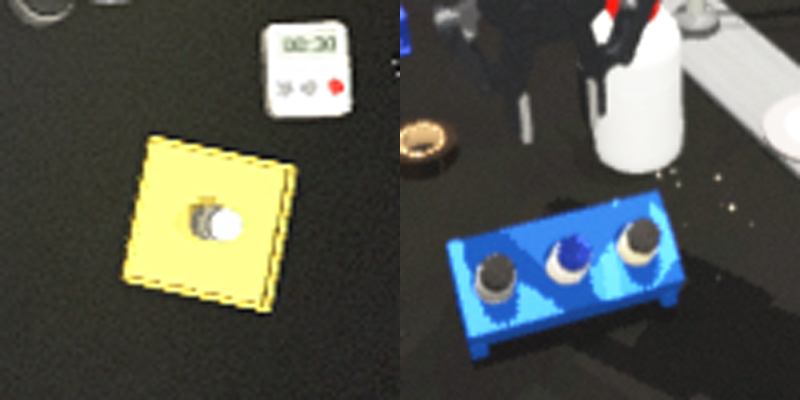

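v3: the white vial stands in the tray at crop (225,222). The gripper hangs above the block, with the blue cap at scene crop (572,250).

Request:
{"method": "jog_arm", "body": {"motion": [{"xyz": [0.003, 0, -0.06], "roll": 0}, {"xyz": [0.003, 0, -0.12], "roll": 0}, {"xyz": [0.003, 0, -0.15], "roll": 0}, {"xyz": [0.003, 0, -0.17], "roll": 0}, {"xyz": [0.003, 0, -0.17], "roll": 0}]}}

```text
clock: 10.9
position: [0.4229, 0.3133, 0.0927]
tcp_rot: [-3.139, -0.004, 3.014]
contact_force: [-1.0, -0.3, -0.2]
finger_gap: 0.0344
grip_force: 0.0
```

Request:
{"method": "jog_arm", "body": {"motion": [{"xyz": [0, 0, -0.02], "roll": 0}, {"xyz": [0, 0, -0.05], "roll": 0}, {"xyz": [0, 0, -0.076], "roll": 0}, {"xyz": [0, 0, -0.08], "roll": 0}, {"xyz": [0, 0, -0.08], "roll": 0}]}}

```text
clock: 11.32
position: [0.4248, 0.3147, 0.0553]
tcp_rot: [-3.141, -0.0, 3.015]
contact_force: [-0.2, -0.6, 0.4]
finger_gap: 0.0343
grip_force: 0.0
```

Request:
{"method": "jog_arm", "body": {"motion": [{"xyz": [0, 0, -0.003], "roll": 0}, {"xyz": [0, 0, -0.003], "roll": 0}, {"xyz": [0, 0, -0.003], "roll": 0}, {"xyz": [0, 0, -0.003], "roll": 0}, {"xyz": [0, 0, -0.003], "roll": 0}], "gripper": 0.15, "force": 25}}

```text
clock: 11.73
position: [0.4258, 0.315, 0.0554]
tcp_rot: [3.141, 0.002, 3.015]
contact_force: [-1.7, -2.7, 6.1]
finger_gap: 0.0259
grip_force: 25.8
```

Request:
{"method": "jog_arm", "body": {"motion": [{"xyz": [-0.004, 0, 0.008], "roll": 0}, {"xyz": [-0.009, 0.001, 0.016], "roll": 0}, {"xyz": [-0.014, 0.002, 0.024], "roll": 0}, {"xyz": [-0.018, 0.002, 0.032], "roll": 0}, {"xyz": [-0.018, 0.002, 0.032], "roll": 0}]}}

```text
clock: 12.15
position: [0.4155, 0.3163, 0.0707]
tcp_rot: [3.14, 0.0, 3.015]
contact_force: [0.7, -0.4, 0.8]
finger_gap: 0.0253
grip_force: 25.2
```

Request:
{"method": "jog_arm", "body": {"motion": [{"xyz": [0.01, -0.001, 0.006], "roll": 0}, {"xyz": [0.02, -0.003, 0.011], "roll": 0}, {"xyz": [0.03, -0.004, 0.014], "roll": 0}, {"xyz": [0.03, -0.004, 0.014], "roll": 0}, {"xyz": [0.03, -0.004, 0.014], "roll": 0}]}}

```text
clock: 12.57
position: [0.4275, 0.3132, 0.0753]
tcp_rot: [-3.139, -0.008, 3.014]
contact_force: [-5.6, 0.4, 1.0]
finger_gap: 0.0255
grip_force: 24.9
```

Request:
{"method": "jog_arm", "body": {"motion": [{"xyz": [0.008, -0.001, 0.002], "roll": 0}, {"xyz": [0.016, -0.002, 0.003], "roll": 0}, {"xyz": [0.022, -0.003, 0.003], "roll": 0}, {"xyz": [0.022, -0.003, 0.003], "roll": 0}, {"xyz": [0.022, -0.003, 0.003], "roll": 0}]}}

```text
clock: 12.98
position: [0.4379, 0.3119, 0.0769]
tcp_rot: [-3.139, -0.009, 3.014]
contact_force: [-7.4, 0.5, 1.5]
finger_gap: 0.0252
grip_force: 25.2
```

```bash
cat > look.py <<'E'
import sys; from h import *
tag=sys.argv[1]; c=[int(x) for x in sys.argv[2:6]]
T,_=grab("top","top"+tag); S,_=grab("scene","scene"+tag)
a=cv2.resize(T[c[1]:c[1]+80,c[0]:c[0]+80,::-1],(400,400),interpolation=cv2.INTER_CUBIC); b=cv2.resize(S[c[3]:c[3]+80,c[2]:c[2]+80,::-1],(400,400),interpolation=cv2.INTER_CUBIC)
cv2.imwrite(f"pics/v{tag}.png",np.hstack([a,b]))
E
python3 look.py 4 205 225 230 240
```

```text
(no output)
```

View pics/v4.png

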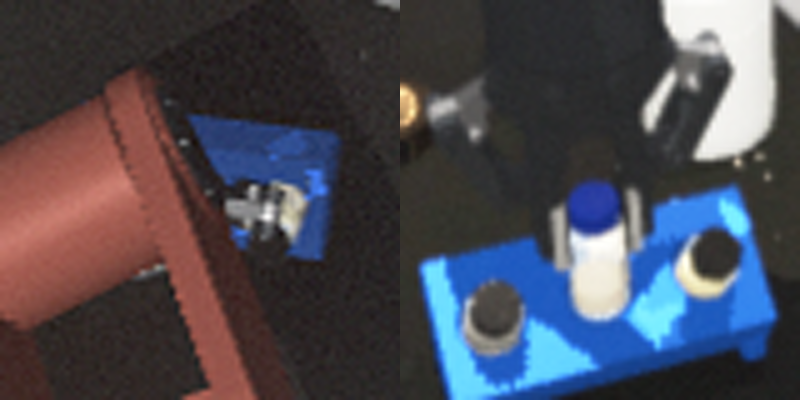

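v4: the blue vial is nearly upright in the fingers (scene crop, cap (595,205), base (600,300)), and the neighbouring vials have not moved.

Request:
{"method": "jog_arm", "body": {"motion": [{"xyz": [0, 0, 0.02], "roll": 0}, {"xyz": [0, 0, 0.06], "roll": 0}, {"xyz": [0, 0, 0.12], "roll": 0}, {"xyz": [0, 0, 0.12], "roll": 0}, {"xyz": [0, 0, 0.12], "roll": 0}]}}

```text
clock: 13.5
position: [0.4446, 0.3135, 0.1417]
tcp_rot: [3.138, 0.006, 3.015]
contact_force: [0.1, 0.2, 0.0]
finger_gap: 0.0255
grip_force: 25.1
```

```bash
cat > tilt.py <<'E'
from h import *
S,d=grab("scene","scene5"); P=np.load("pics/scene5.npz")["P"]; t=np.array(telemetry.observe()["position"]); print(t)
H=cv2.cvtColor(S,cv2.COLOR_RGB2HSV)
ax=np.array([.993,-.12]);ay=np.array([.12,.993])
X=(P[...,:2]-t[:2])@ax; Y=(P[...,:2]-t[:2])@ay; Z=P[...,2]-t[2]
m=(abs(X)<.03)&(abs(Y)<.011)
for z in np.arange(-.04,.06,.008):
    k=m&(abs(Z-z)<.004); print(round(z,3),k.sum(),np.percentile(X[k],[10,50]).round(4) if k.any() else "",np.median(H[k],0) if k.any() else "")
b=m&(H[...,0]>100)&(H[...,0]<130)&(H[...,1]>130)&(Z>-.01); print("cap",b.sum(),np.median(P[b],0)-t,np.percentile(Z[b],[2,98]))
E
python3 tilt.py
```

```text
[0.44311253 0.31266581 0.13975518]
-0.04 0  
-0.032 0  
-0.024 23 [-0.0122 -0.0101] [ 22.  26. 180.]
-0.016 24 [-0.0133 -0.0112] [ 23.  31. 228.]
-0.008 25 [-0.0147 -0.0117] [ 22.  23. 239.]
0.0 27 [-0.0143 -0.0128] [ 23.  20. 242.]
0.008 28 [-0.0156 -0.0136] [ 22.  18. 240.]
0.016 35 [-0.0157 -0.0133] [ 24.  11. 246.]
0.024 25 [-0.0137 -0.012 ] [ 30.  13. 222.]
0.032 37 [-0.0148 -0.0129] [115. 190. 146.]
0.04 52 [-0.0129 -0.0048] [115.  190.5 167. ]
0.048 0  
0.056 0  
cap 84 [-0.00789943  0.00145706  0.03671091] [0.02907281 0.03921152]
```

Request:
{"method": "jog_arm", "body": {"motion": [{"xyz": [-0.01, -0.08, 0], "roll": 0}, {"xyz": [-0.01, -0.16, 0], "roll": 0}, {"xyz": [-0.01, -0.24, 0], "roll": 0}, {"xyz": [-0.01, -0.32, 0], "roll": 0}, {"xyz": [-0.01, -0.4, 0], "roll": 0}]}}

```text
clock: 13.97
position: [0.4354, 0.1104, 0.137]
tcp_rot: [-3.141, -0.002, 3.016]
contact_force: [0.5, -0.3, -0.5]
finger_gap: 0.0257
grip_force: 25.1
```

Request:
{"method": "jog_arm", "body": {"motion": [{"xyz": [0.03, -0.06, 0], "roll": 0}, {"xyz": [0.08, -0.1, 0], "roll": 0}, {"xyz": [0.13, -0.1, 0], "roll": 0}, {"xyz": [0.17, -0.1, 0], "roll": 0}, {"xyz": [0.17, -0.1, 0], "roll": 0}]}}

```text
clock: 14.38
position: [0.5249, 0.0609, 0.1378]
tcp_rot: [3.141, 0.002, 3.013]
contact_force: [1.7, 0.3, 0.7]
finger_gap: 0.0253
grip_force: 25.2
```

Request:
{"method": "jog_arm", "body": {"motion": [{"xyz": [0, 0, -0.05], "roll": 0}, {"xyz": [0, 0, -0.1], "roll": 0}, {"xyz": [0, 0, -0.13], "roll": 0}, {"xyz": [0, 0, -0.13], "roll": 0}, {"xyz": [0, 0, -0.13], "roll": 0}]}}

```text
clock: 14.8
position: [0.5193, 0.0623, 0.0714]
tcp_rot: [-3.141, -0.005, 3.015]
contact_force: [0.1, -0.5, 0.0]
finger_gap: 0.0259
grip_force: 25.2
```

```bash
python3 tilt.py
```

```text
[0.52095412 0.06232173 0.07293285]
-0.04 0  
-0.032 5 [-0.0155 -0.013 ] [ 22.   9. 251.]
-0.024 19 [-0.0163 -0.0135] [ 22.  28. 224.]
-0.016 15 [-0.0171 -0.0151] [ 23.  31. 229.]
-0.008 19 [-0.0168 -0.0148] [ 23.  26. 238.]
0.0 15 [-0.0184 -0.0162] [ 23.  22. 238.]
0.008 19 [-0.0194 -0.0159] [ 23.  13. 240.]
0.016 25 [-0.0196 -0.0142] [ 24.   9. 241.]
0.024 18 [-0.0189 -0.015 ] [116. 142. 140.]
0.032 46 [-0.0164 -0.0102] [115.  192.5 152.5]
0.04 2 [-0.012  -0.0084] [114.5 189.  161. ]
0.048 0  
0.056 0  
cap 58 [-0.01260794  0.00255969  0.0334322 ] [0.0254816  0.03602487]
```

Request:
{"method": "jog_arm", "body": {"motion": [{"xyz": [0, 0, 0], "roll": 0}, {"xyz": [0, 0, 0], "roll": 0}, {"xyz": [0, 0, -0.02], "roll": 0}, {"xyz": [0, 0, -0.02], "roll": 0}, {"xyz": [0, 0, -0.02], "roll": 0}]}}

```text
clock: 15.27
position: [0.5211, 0.0622, 0.0628]
tcp_rot: [-3.141, -0.001, 3.015]
contact_force: [0.3, 0.3, -0.3]
finger_gap: 0.0256
grip_force: 25.2
```

```bash
python3 tilt.py
python3 - <<'E'
from h import *
P=np.load("pics/scene5.npz")["P"]
for z in np.arange(.04,.1,.01):
    m=(abs(P[...,2]-z)<.005)&(abs(P[...,0]-.52)<.025)&(abs(P[...,1]-.062)<.012); q=P[m]; print(z.round(3),len(q),np.median(q,0).round(4))
E
```

```text
[0.52132297 0.06228079 0.06302734]
-0.04 4 [-0.0192 -0.0101] [ 17.5  11.  247.5]
-0.032 3 [-0.0099 -0.0075] [ 20.  16. 242.]
-0.024 15 [-0.0153 -0.012 ] [ 21.  25. 230.]
-0.016 19 [-0.0151 -0.0126] [ 22.  34. 225.]
-0.008 16 [-0.0166 -0.0134] [ 23.   26.  236.5]
0.0 17 [-0.0173 -0.0148] [ 23.  24. 238.]
0.008 18 [-0.0167 -0.0142] [ 24.   14.  237.5]
0.016 25 [-0.0164 -0.0142] [ 24.   9. 246.]
0.024 15 [-0.0149 -0.0127] [116.  88. 162.]
0.032 35 [-0.0156 -0.01  ] [115. 192. 148.]
0.04 16 [-0.0134 -0.0047] [115. 187. 159.]
0.048 0  
0.056 0  
cap 55 [-0.0080122   0.00105928  0.03481549] [0.02530262 0.03741695]
0.04 24 [0.5095 0.0685 0.0407]
0.05 21 [0.5088 0.0673 0.0501]
0.06 22 [0.5071 0.0649 0.0614]
0.07 20 [0.5072 0.0662 0.0707]
0.08 29 [0.5076 0.0654 0.0802]
0.09 25 [0.5082 0.0657 0.0903]
```

Request:
{"method": "jog_arm", "body": {"motion": [{"xyz": [0.006, 0.002, 0], "roll": 0}, {"xyz": [0.006, 0.002, -0.015], "roll": 0}, {"xyz": [0.006, 0.002, -0.03], "roll": 0}, {"xyz": [0.006, 0.002, -0.032], "roll": 0}, {"xyz": [0.006, 0.002, -0.032], "roll": 0}]}}

```text
clock: 15.73
position: [0.5246, 0.0632, 0.0468]
tcp_rot: [-3.142, -0.001, 3.015]
contact_force: [1.4, -0.2, -0.7]
finger_gap: 0.0256
grip_force: 25.2
```

Request:
{"method": "jog_arm", "body": {"motion": [{"xyz": [0, 0, -0.003], "roll": 0}, {"xyz": [0, 0, -0.005], "roll": 0}, {"xyz": [0, 0, -0.005], "roll": 0}]}}

```text
clock: 15.98
position: [0.5255, 0.0631, 0.0462]
tcp_rot: [-3.141, 0.001, 3.015]
contact_force: [-1.3, -0.9, 8.7]
finger_gap: 0.0258
grip_force: 26.0
```

Request:
{"method": "jog_arm", "body": {"motion": [{"xyz": [0, 0, -0.002], "roll": 0}, {"xyz": [0, 0, -0.004], "roll": 0}, {"xyz": [0, 0, -0.004], "roll": 0}], "force": 20}}

```text
clock: 16.23
position: [0.5271, 0.063, 0.0457]
tcp_rot: [-3.142, 0.004, 3.015]
contact_force: [-1.7, -1.0, 13.2]
finger_gap: 0.0254
grip_force: 26.7
```

Request:
{"method": "jog_arm", "body": {"motion": [{"xyz": [0, 0, 0.002], "roll": 0}, {"xyz": [0, 0, 0.004], "roll": 0}, {"xyz": [0, 0, 0.004], "roll": 0}]}}

```text
clock: 16.48
position: [0.5261, 0.0631, 0.046]
tcp_rot: [3.141, 0.003, 3.015]
contact_force: [2.3, -1.3, 5.9]
finger_gap: 0.0255
grip_force: 26.0
```

```bash
python3 tilt.py
```

```text
[0.5261428  0.06311117 0.04593986]
-0.04 0  
-0.032 43 [-0.0282 -0.0173] [ 14.  15. 247.]
-0.024 21 [-0.0246 -0.0136] [ 22.  14. 240.]
-0.016 16 [-0.0157 -0.014 ] [ 22.   31.  226.5]
-0.008 18 [-0.0161 -0.0141] [ 23.   25.  238.5]
0.0 15 [-0.016  -0.0138] [ 23.  23. 239.]
0.008 19 [-0.0178 -0.0143] [ 23.  15. 242.]
0.016 23 [-0.0166 -0.0137] [ 24.   8. 248.]
0.024 13 [-0.0164 -0.014 ] [116.  32. 181.]
0.032 36 [-0.0155 -0.0107] [115. 190. 148.]
0.04 14 [-0.0146 -0.008 ] [115.  192.5 155. ]
0.048 0  
0.056 0  
cap 51 [-0.00968072  0.00174727  0.03527273] [0.0273188  0.03757935]
```

Request:
{"method": "jog_arm", "body": {"motion": [{"xyz": [-0.003, 0, 0.001], "roll": 0}, {"xyz": [-0.003, 0, 0.001], "roll": 0}, {"xyz": [-0.003, 0, 0.001], "roll": 0}]}}

```text
clock: 16.78
position: [0.5241, 0.0632, 0.046]
tcp_rot: [3.141, 0.002, 3.015]
contact_force: [0.7, -0.6, 4.9]
finger_gap: 0.0256
grip_force: 26.0
```

Request:
{"method": "jog_arm", "body": {"motion": [{"xyz": [0, 0, 0], "roll": 0}, {"xyz": [0, 0, 0], "roll": 0}, {"xyz": [0, 0, 0.004], "roll": 0}, {"xyz": [0, 0, 0.04], "roll": 0}, {"xyz": [0, 0, 0.1], "roll": 0}], "gripper": 0.55}}

```text
clock: 17.2
position: [0.5184, 0.0633, 0.0913]
tcp_rot: [-3.14, -0.011, 3.015]
contact_force: [0.5, -0.5, -0.3]
finger_gap: 0.0468
grip_force: 0.0
```

Request:
{"method": "jog_arm", "body": {"motion": [{"xyz": [0, 0, 0.08], "roll": 0}, {"xyz": [0, 0, 0.16], "roll": 0}, {"xyz": [0, 0, 0.24], "roll": 0}, {"xyz": [-0.02, -0.06, 0.26], "roll": -0.06}, {"xyz": [-0.05, -0.12, 0.26], "roll": -0.12}]}}

```text
clock: 17.62
position: [0.5016, 0.0032, 0.2307]
tcp_rot: [3.139, 0.01, 2.773]
contact_force: [0.4, -0.9, 0.2]
finger_gap: 0.0471
grip_force: 0.0
```

Run:
```python
from h import *
T,_=grab("top","top6"); S,_=grab("scene","scene6")
for n in("top6","scene6"):
    P=np.load(f"pics/{n}.npz")["P"]
    I=np.load(f"pics/{n}.npz")["im"]; H=cv2.cvtColor(I,cv2.COLOR_RGB2HSV)
    m=(abs(P[...,0]-.524)<.03)&(abs(P[...,1]-.062)<.03)&(P[...,2]>.06)&(P[...,2]<.1)&(H[...,0]>100)&(H[...,0]<130)&(H[...,1]>100); q=P[m]; v,u=np.nonzero(m)
    print(n,m.sum(),np.median(q,0),np.percentile(q[:,2],[5,95]),cv2.minEnclosingCircle(q[:,:2].astype(np.float32)),u.mean(),v.mean())
for z in(.03,.045,.06):
    m=(abs(P[...,2]-z)<.006)&(abs(P[...,0]-.52)<.025)&(abs(P[...,1]-.062)<.025); q=P[m]; print(z,len(q),np.median(q,0).round(4),cv2.minEnclosingCircle(q[:,:2].astype(np.float32)))
# knob
P=np.load("pics/top6.npz")["P"];H=cv2.cvtColor(T,cv2.COLOR_RGB2HSV)
m=((H[...,0]<6)|(H[...,0]>174))&(H[...,1]>150)&(P[...,2]>.13)&(P[...,2]<.19)&(abs(P[...,0]-.64)<.05)&(abs(P[...,1]+.14)<.05)
v,u=np.nonzero(m); print("knob",m.sum(),onplane("top",[(u.mean(),v.mean())],.178) if m.any() else "")
print(telemetry.observe()["position"])
```

```text
top6 27 [0.5198815  0.06549079 0.07979683] [0.07498402 0.08317163] ((0.5213054418563843, 0.06407615542411804), 0.01005987823009491) 329.962962962963 233.7037037037037
scene6 57 [0.51866094 0.0650882  0.08054046] [0.07336615 0.08268051] ((0.5228943228721619, 0.06474801898002625), 0.01242492813616991) 344.5438596491228 239.56140350877192
0.03 38 [0.5122 0.0685 0.0309] ((0.5179623365402222, 0.06468518823385239), 0.012670743279159069)
0.045 34 [0.5136 0.0691 0.045 ] ((0.5176045894622803, 0.06532349437475204), 0.012655948288738728)
0.06 43 [0.514  0.0683 0.0611] ((0.5215756297111511, 0.0636591836810112), 0.01460312306880951)
knob 28 [[ 0.63769356 -0.13706458  0.178     ]]
[0.49679851 0.00056127 0.22584986]
```

Request:
{"method": "jog_arm", "body": {"motion": [{"xyz": [0.05, -0.05, 0.01], "roll": -0.06}, {"xyz": [0.1, -0.1, 0.01], "roll": -0.12}, {"xyz": [0.14, -0.14, 0.01], "roll": -0.18}, {"xyz": [0.14, -0.14, 0.01], "roll": -0.24}, {"xyz": [0.14, -0.14, 0.01], "roll": -0.3}]}}

```text
clock: 18.13
position: [0.5684, -0.0674, 0.2286]
tcp_rot: [-3.14, -0.003, 2.168]
contact_force: [-0.0, 1.1, -0.8]
finger_gap: 0.0464
grip_force: 0.0
```

Request:
{"method": "jog_arm", "body": {"motion": [{"xyz": [0.05, -0.05, 0], "roll": -0.06}, {"xyz": [0.1, -0.1, 0], "roll": -0.12}, {"xyz": [0.14, -0.14, 0], "roll": -0.18}, {"xyz": [0.14, -0.14, 0], "roll": -0.24}, {"xyz": [0.14, -0.14, 0], "roll": -0.3}]}}

```text
clock: 18.55
position: [0.6384, -0.1373, 0.2279]
tcp_rot: [-3.138, -0.002, 1.568]
contact_force: [0.4, 0.1, -0.2]
finger_gap: 0.0471
grip_force: 0.0
```

Request:
{"method": "jog_arm", "body": {"motion": [{"xyz": [0, 0, 0], "roll": -0.06}, {"xyz": [0, 0, 0], "roll": -0.12}, {"xyz": [0, 0, 0], "roll": -0.13}, {"xyz": [0, 0, 0], "roll": -0.13}, {"xyz": [0, 0, 0], "roll": -0.13}]}}

```text
clock: 18.97
position: [0.6378, -0.1362, 0.2294]
tcp_rot: [-3.14, -0.0, 1.318]
contact_force: [0.5, -0.7, 0.9]
finger_gap: 0.0469
grip_force: 0.0
```

Request:
{"method": "jog_arm", "body": {"motion": [{"xyz": [0.002, -0.005, -0.05], "roll": -0.006}, {"xyz": [0.002, -0.005, -0.11], "roll": -0.006}, {"xyz": [0.002, -0.005, -0.15], "roll": -0.006}, {"xyz": [0.002, -0.005, -0.164], "roll": -0.006}, {"xyz": [0.002, -0.005, -0.164], "roll": -0.006}]}}

```text
clock: 19.38
position: [0.637, -0.1384, 0.145]
tcp_rot: [-3.135, -0.0, 1.304]
contact_force: [-0.4, 0.3, -0.5]
finger_gap: 0.047
grip_force: 0.0
```

Request:
{"method": "jog_arm", "body": {"motion": [{"xyz": [0, 0, 0], "roll": 0}, {"xyz": [0, 0, 0], "roll": 0}, {"xyz": [0, 0, 0], "roll": 0}, {"xyz": [0, 0, 0], "roll": 0}, {"xyz": [0, 0, 0], "roll": 0}], "gripper": 0.1, "force": 30}}

```text
clock: 19.8
position: [0.6408, -0.1397, 0.1508]
tcp_rot: [3.137, 0.0, 1.303]
contact_force: [0.1, 0.3, 4.1]
finger_gap: 0.0169
grip_force: 29.9
```

Run:
```python
import numpy as np
from plant import telemetry
s=telemetry.observe(); print(s["position"],s["tcp_rot"])
p=np.array([.7006,.0853]); r=.233
k0=np.array(s["position"])[:2]; d=k0-p; print("r",np.hypot(*d)); a0=np.arctan2(*d[::-1])%(2*np.pi); print(np.degrees(a0))
A=np.radians(187.0)
prev=None
for i in [0,5,10,15,20,25,30,35,40,45,50,55,60,64,np.degrees(a0-A)]:
    a=a0-np.radians(i); q=p+r*np.array([np.cos(a),np.sin(a)]); print(round(i,1),((q-k0)/.5).round(3),"roll",(-np.radians(i)/2).round(3),q.round(4))
```

```text
[ 0.64078445 -0.13972228  0.15080838] [3.13724314e+00 1.34097546e-04 1.30298999e+00]
r 0.23283670013080773
255.11385147680244
0 [-0. -0.] roll -0.0 [ 0.6407 -0.1399]
5 [-0.039  0.012] roll -0.044 [ 0.6213 -0.1338]
10 [-0.076  0.027] roll -0.087 [ 0.6025 -0.1261]
15 [-0.113  0.046] roll -0.131 [ 0.5845 -0.1167]
20 [-0.147  0.068] roll -0.175 [ 0.5673 -0.1058]
25 [-0.179  0.092] roll -0.218 [ 0.5512 -0.0935]
30 [-0.209  0.12 ] roll -0.262 [ 0.5362 -0.0798]
35 [-0.237  0.15 ] roll -0.305 [ 0.5224 -0.0648]
40 [-0.262  0.182] roll -0.349 [ 0.51   -0.0487]
45 [-0.283  0.216] roll -0.393 [ 0.499  -0.0316]
50 [-0.302  0.252] roll -0.436 [ 0.4896 -0.0136]
55 [-0.318  0.29 ] roll -0.48 [0.4818 0.0052]
60 [-0.33   0.329] roll -0.524 [0.4757 0.0245]
64 [-0.338  0.36 ] roll -0.559 [0.472  0.0404]
68.1 [-0.343  0.393] roll -0.594 [0.4693 0.0569]
```

Request:
{"method": "jog_arm", "body": {"motion": [{"xyz": [-0.019, 0.005, 0.003], "roll": -0.022}, {"xyz": [-0.039, 0.012, 0.003], "roll": -0.044}, {"xyz": [-0.076, 0.027, 0.003], "roll": -0.087}, {"xyz": [-0.113, 0.046, 0.003], "roll": -0.131}, {"xyz": [-0.147, 0.068, 0.003], "roll": -0.175}]}}

```text
clock: 20.22
position: [0.5663, -0.1046, 0.1508]
tcp_rot: [3.139, -0.003, 0.948]
contact_force: [2.7, 1.7, 1.8]
finger_gap: 0.017
grip_force: 30.6
```

Request:
{"method": "jog_arm", "body": {"motion": [{"xyz": [-0.032, 0.024, 0], "roll": -0.043}, {"xyz": [-0.062, 0.052, 0], "roll": -0.087}, {"xyz": [-0.09, 0.082, 0], "roll": -0.13}, {"xyz": [-0.115, 0.114, 0], "roll": -0.174}, {"xyz": [-0.136, 0.148, 0], "roll": -0.218}]}}

```text
clock: 20.63
position: [0.4991, -0.0301, 0.1508]
tcp_rot: [3.14, -0.006, 0.511]
contact_force: [6.0, 3.1, -2.8]
finger_gap: 0.0165
grip_force: 30.2
```

Request:
{"method": "jog_arm", "body": {"motion": [{"xyz": [-0.019, 0.036, 0], "roll": -0.043}, {"xyz": [-0.035, 0.074, 0], "roll": -0.087}, {"xyz": [-0.047, 0.113, 0], "roll": -0.131}, {"xyz": [-0.055, 0.144, 0], "roll": -0.166}, {"xyz": [-0.055, 0.144, 0], "roll": -0.166}]}}

```text
clock: 21.05
position: [0.4726, 0.0434, 0.1508]
tcp_rot: [-3.141, -0.009, 0.184]
contact_force: [7.2, 0.9, -5.2]
finger_gap: 0.0168
grip_force: 30.0
```

Request:
{"method": "jog_arm", "body": {"motion": [{"xyz": [0, 0, 0], "roll": 0}, {"xyz": [0, 0, 0], "roll": 0}, {"xyz": [0, 0, 0], "roll": 0}]}}

```text
clock: 21.3
position: [0.473, 0.0413, 0.1508]
tcp_rot: [3.141, -0.008, 0.185]
contact_force: [6.6, 1.5, -3.8]
finger_gap: 0.0165
grip_force: 30.1
```

Request:
{"method": "jog_arm", "body": {"motion": [{"xyz": [-0.002, 0.015, 0], "roll": -0.017}, {"xyz": [-0.004, 0.026, 0], "roll": -0.03}, {"xyz": [-0.004, 0.031, 0], "roll": -0.034}, {"xyz": [-0.004, 0.031, 0], "roll": -0.034}, {"xyz": [-0.004, 0.031, 0], "roll": -0.034}]}}

```text
clock: 21.72
position: [0.4706, 0.0566, 0.1508]
tcp_rot: [3.141, -0.007, 0.117]
contact_force: [6.1, 2.1, -2.3]
finger_gap: 0.0171
grip_force: 30.2
```

Request:
{"method": "jog_arm", "body": {"motion": [{"xyz": [0, 0, 0], "roll": 0}, {"xyz": [0, 0, 0], "roll": 0}]}}

```text
clock: 21.88
position: [0.4707, 0.0565, 0.1509]
tcp_rot: [3.141, -0.007, 0.117]
contact_force: [4.5, 1.1, -2.6]
finger_gap: 0.0169
grip_force: 30.2
```

Release, lift, retreat to the right, and look.

Request:
{"method": "jog_arm", "body": {"motion": [{"xyz": [0, 0, 0], "roll": 0}, {"xyz": [0, 0, 0], "roll": 0}, {"xyz": [0, 0, 0], "roll": 0}, {"xyz": [0, 0, 0.05], "roll": 0}, {"xyz": [0, 0, 0.12], "roll": 0}], "gripper": 0.55}}

```text
clock: 22.3
position: [0.4644, 0.0562, 0.2064]
tcp_rot: [-3.14, 0.01, 0.117]
contact_force: [0.8, 0.3, 0.3]
finger_gap: 0.047
grip_force: 0.0
```

Request:
{"method": "jog_arm", "body": {"motion": [{"xyz": [0, 0, 0.05], "roll": 0}, {"xyz": [-0.02, -0.08, 0.07], "roll": 0}, {"xyz": [-0.04, -0.16, 0.07], "roll": 0}, {"xyz": [-0.06, -0.24, 0.07], "roll": 0}, {"xyz": [-0.08, -0.3, 0.07], "roll": 0}]}}

```text
clock: 22.72
position: [0.4275, -0.0959, 0.2456]
tcp_rot: [3.14, -0.001, 0.117]
contact_force: [0.7, -1.1, 0.5]
finger_gap: 0.0469
grip_force: 0.0
```

Request:
{"method": "jog_arm", "body": {"motion": [{"xyz": [-0.02, -0.08, 0], "roll": 0}, {"xyz": [-0.04, -0.16, 0], "roll": 0}, {"xyz": [-0.06, -0.24, 0], "roll": 0}, {"xyz": [-0.08, -0.3, 0], "roll": 0}, {"xyz": [-0.08, -0.3, 0], "roll": 0}]}}

```text
clock: 23.13
position: [0.3863, -0.2487, 0.2452]
tcp_rot: [3.139, 0.001, 0.111]
contact_force: [-0.2, -1.0, 0.3]
finger_gap: 0.047
grip_force: 0.0
```

```bash
python3 look.py 7 295 200 310 200
python3 - <<'E'
from h import *
T=np.load("pics/top7.npz");P=T["P"];H=cv2.cvtColor(T["im"],cv2.COLOR_RGB2HSV)
m=((H[...,0]<6)|(H[...,0]>174))&(H[...,1]>150)&(P[...,2]>.13)&(P[...,2]<.19)&(abs(P[...,0]-.47)<.03)&(abs(P[...,1]-.055)<.03)
v,u=np.nonzero(m); k=onplane("top",[(u.mean(),v.mean())],.178)[0]; print("knob",m.sum(),k)
p=np.array([.7006,.0853]); d=k[:2]-p; print(np.degrees(np.arctan2(*d[::-1]))%360, p+d/np.hypot(*d)*.18)
m=(P[...,2]>.122)&(P[...,2]<.145)&(abs(P[...,0]-.523)<.06)&(abs(P[...,1]-.06)<.055); q=P[m]; print("ring",np.median(q,0),np.percentile(q[:,1],[1,99]),np.percentile(q[:,0],[1,99]))
E
```

```text
knob 18 [0.4690829  0.05694272 0.178     ]
186.9830677263994 [0.52193522 0.06341632]
ring [0.52361882 0.06442908 0.13148438] [0.0264539  0.10227435] [0.47798637 0.57546212]
```

View pics/v7.png

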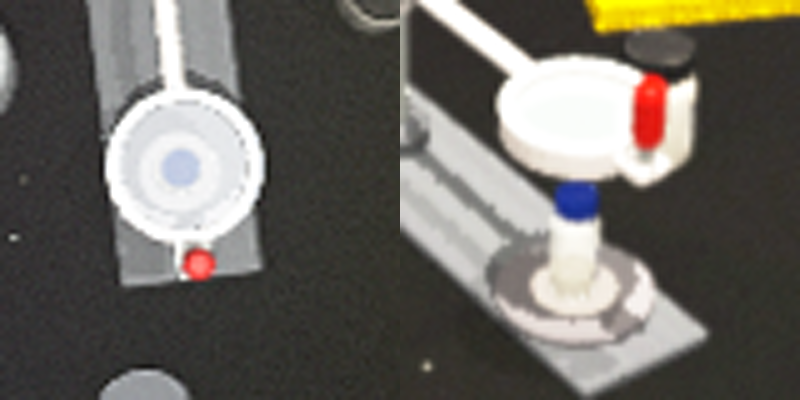

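v7: the blue vial stands on the white spot, with its cap seen through the lens at top crop (181,168). The lens centre is at (0.522, 0.063), and the vial at about (0.5225, 0.063). Handing in.

```bash
python3 -c "
from plant import hand_in
print(hand_in())"
```

```text
the job is handed in; nothing more can be done
None
```

The job is done and handed in after about 23 s: the white-capped vial stands in the small yellow tray, the blue-capped vial stands upright on the white spot, and the lens is back over it, within about 1 mm by my camera measurements.

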